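Sort a pile of laptop parts onto their colour pads

ROBOT

A 6-joint arm with a two-finger parallel gripper is mounted at the origin on the work surface. World frame = base frame: x ahead of the robot, y to its left, z up, the work surface at z = 0. Lengths are in m, angles in degrees, forces in N, time in s.
With the tool pointing down it reaches from about 0.375 to 0.9 m from the base axis. Payload 3.1 kg.
Tool frame: the origin (TCP) lies on the centre line of the jaws, within the pads' length; the fingertips stand 25 mm ahead of it and the grasp point (between the pads) lies 6 mm ahead of it; y points along the fingers, x is the direction in which the jaws open and shut, and the axes are right-handed (so a half turn about y gives the same grasp; the last joint's range is limited). The gripper opens to 87 mm and grips with 3 to 60 N. Pads are 19 mm wide; open, the fingers measure 117 mm over their backs; the gripper's body (75 mm by 190 mm) begins 51 mm behind the grasp point.
Start: joints at [-76.862, 30.224, 82.088, -0, 67.689, -10.227], TCP at [0.248, -0.574, 0.248] pointing down, gripper open.
Joint ranges: [-176.69, 176.69], [-43.24, 126.21], [12.49, 139.97], [-82, 262], [0, 151.66], [-163.58, 163.58]. Speed limits (degrees/s): [159.86, 159.86, 180, 180, 180, 180].

INTERFACE

Orientations are given as a 3x3 rotation matrix whose columns are the frame's x, y, z axes.
In Python, from rig import * gives the robot as it stands.
- The arm moves only by the tool play_rows, never from a script. Its argument "commands" is a list of rows, each a list of 2 entries, a list of its own where there are three numbers: the shift along the world's x, y, z in m, then the turn, a rotation vector about the world's x, y, z in rad. A call has 1 to 10 rows; each row is the pose to reach, as a shift and turn from the pose commanded when the call began; what a row does not reach only later rows make up. A row lasts 1/8 s, in which the tool goes at most 62.5 mm and 10.7 degrees, less where a joint would pass 70% of its speed; a pose out of reach is approached as far as the arm can. A call with a gripper value outside its range is refused whole. "gripper" is the finger opening in m, from 0 to 0.087, set as the call begins (left out, the last holds). The fingers move at their own pace and stop on an object; the grip force is fixed at half the most. Time passes only in rows, so rows that repeat a pose let the fingers close. It gives the time, the measured TCP pose, the force and the opening at its end, in the units of the state.
- read_state(): the state, without advancing time (a new reading comes with each control period).
- capture(name): name is "scene" or "top"; returns a dict with "frame" (420x560x3 uint8, red, green, blue), "depth" (420x560 float32, m along the optical axis (not along the pixel's ray), 0 where there is no reading), "mtx" (3x3 intrinsics, pixels), "dist_coeffs" ([k1, k2, p1, p2, k3] as OpenCV has them; the pictures are not rectified), "cam_to_world" (4x4, takes a point from camera to world coordinates). Camera axes: x right, y down, z forward; pixel columns grow to the right and rows downward; lengths in m; the calibration is good to about 2 mm. A picture is of the moment at which its call begins.
- hand_in(): hands the job in, once; it reports no verdict.
The state is a dict: "time_s": time; "joint_positions": joint angles; "qvel": joint speeds; "tau": joint torques, N m; "position": TCP position; "tcp_rot": TCP orientation; "force": force on the tool from outside, world axes, zero at the start; "moment": the same for the moment, N m; "opening": opening from 0.0 (shut) to 1.0 (fully open).
Only numpy, scipy, OpenCV 4.12 (cv2) and the standard library are available. Lean on these libraries where they do the work, as an engineer would, in place of code of your own. Each camera call takes 0.05 s, during which the arm holds its last target. There are 200 camera calls.

TASK

Take the pile of laptop parts apart and put each part in the middle of the pad of its own colour: the red-banded battery on the red pad, the blue-labelled drive on the blue, the green-clipped heat sink on the green, the yellow speaker on the yellow. Every part lies flat, same side up as now, with the battery and the drive lengthwise along their pads. Do not shift or tip the tin of screws or the solvent bottle.

Things in the scene. Friction and masses are not known exactly. Their poses are not given: they have to be found in the camera images.
- battery: laptop battery pack, black with a red band near each end: 128 mm long (x), 50 mm wide (y), 14 mm high, about 0.18 kg. Lies flat on the bench at the bottom of the pile; its two red ends show beyond the drive. Origin at the centre of its underside, z up.
- drive: small aluminium disk drive with a blue label on top: 78 mm long (x), 54 mm wide (y), 10 mm high, about 0.06 kg. Lies flat on the battery, lengthwise along it, and overhangs the battery by about 2 mm at each long side; the heat sink and the speaker stand on it. Origin at the centre of its underside, z up.
- heatsink: small finned heat sink (copper base, aluminium fins) with a green clip over the middle: 30 mm (x) by 34 mm (y), 12 mm high, about 0.045 kg. Stands on one half of the drive beside the speaker, about 10 mm from it in the drive's x direction; its y lies across the drive's length, with nothing beside it in that direction, so grip it across its 34 mm. Origin at the centre of its underside, z up.
- speaker: small laptop loudspeaker, yellow frame with a round black cone on top: 30 mm (x) by 34 mm (y), 10 mm high, about 0.025 kg. Stands on the other half of the drive beside the heat sink, turned the same way as it. Origin at the centre of its underside, z up.
- pad_red: red silicone sorting pad fixed flat on the bench, 140 x 76 mm, 3 mm thick, with a thin white border line and a small white cross marking its centre. Origin at the centre of its underside (pad's top is 3 mm above); x along its length, z up. The place of the battery.
- pad_blue: blue silicone sorting pad fixed flat on the bench, 140 x 76 mm, 3 mm thick, with a thin white border line and a small white cross marking its centre. Origin at the centre of its underside (pad's top is 3 mm above); x along its length, z up. The place of the disk drive.
- pad_green: green silicone sorting pad fixed flat on the bench, 140 x 76 mm, 3 mm thick, with a thin white border line and a small white cross marking its centre. Origin at the centre of its underside (pad's top is 3 mm above); x along its length, z up. The place of the heat sink.
- pad_yellow: yellow silicone sorting pad fixed flat on the bench, 140 x 76 mm, 3 mm thick, with a thin white border line and a small white cross marking its centre. Origin at the centre of its underside (pad's top is 3 mm above); x along its length, z up. The place of the speaker.
- screw_tin: open round aluminium tin holding small screws, 60 mm across, 20 mm high, loose on the bench among the pads; to be left alone. (Other small clutter between and around the pads is at most 35 mm high; nothing within reach of the pads but the solvent bottle is taller.) Origin at the centre of its underside.
- solvent: glass solvent bottle with white label and metal cap, 50 mm across, 105 mm high, loose on the bench; to be left alone. Origin at the centre of its underside.
Things that resemble listed ones, but are neither listed nor needed, are in the scene too. What is shaped like the drive but black is not meant.

How it is judged (in metres and radians):
At the end, for the whole second after the job is handed in: Each of the four parts rests flat (tilt under 0.1 rad) on the pad of its own colour, its centre within 15 mm of the pad's centre, released and still; the battery and the drive lie along the pad's length within 0.25 rad, either way round (horizontal distance between battery and pad_red below 0.015 m and z of battery in the frame of pad_red between 0 and 0.006 m and angle between each of battery, drive, heatsink, speaker's own z axis and vertical below 0.1 rad and linear speed of each of battery, drive, heatsink, speaker below 0.02 m/s and angle between the x axis of battery and the x axis of pad_red, either way round below 0.25 rad and horizontal distance between drive and pad_blue below 0.015 m and z of drive in the frame of pad_blue between 0 and 0.006 m and angle between the x axis of drive and the x axis of pad_blue, either way round below 0.25 rad and horizontal distance between heatsink and pad_green below 0.015 m and z of heatsink in the frame of pad_green between 0 and 0.006 m and horizontal distance between speaker and pad_yellow below 0.015 m and z of speaker in the frame of pad_yellow between 0 and 0.006 m); the robot touches nothing.
It fails at once if the tin of screws shifted by more than 20 mm or tipped over (distance of screw_tin from where it was at the start of the episode above 0.02 m or angle between screw_tin's own z axis and vertical above 0.35 rad).
It fails at once if the solvent bottle shifted by more than 20 mm or tipped over (distance of solvent from where it was at the start of the episode above 0.02 m or angle between solvent's own z axis and vertical above 0.35 rad).
It also fails if it takes over 102 s, if anything falls off the work surface, if the arm or the gripper's body presses on something with over 40 N, if the wrist force passes 120 N, or if a joint passes its speed limit or range.

## Working session

There is one attempt and no reset: what is moved stays moved. The work goes in short steps, Python scripts to look and compute and a tool call to move; the robot and the scene stay as the last step left them, time stands still between calls to the robot, and variables do not carry over. Pictures are saved under pics/ and viewed, about 12 in all and at most 16, crops included, and the job is handed in when it is done.

Besides the shell and the picture viewer there is one more tool, called after ">>>" in YAML: its name, and indented under it one key for each argument. play_rows: Moves the arm, as the interface text tells. Its arguments: {"type":"object","properties":{"commands":{"type":"array"},"gripper":{"type":"number"}},"required":["commands"]}

```bash
ls; mkdir -p pics
python3 - <<'E'
from rig import *
import cv2,numpy as np
s=read_state();print(s)
for n in("scene","top"):
    c=capture(n);cv2.imwrite(f"pics/{n}0.png",cv2.resize(c["frame"][:,:,::-1],(800,600),interpolation=cv2.INTER_CUBIC))
    np.savez(f"{n}0.npz",**c);print(n,c["mtx"],c["dist_coeffs"],c["cam_to_world"])
E
```

```text
pics
{'time_s': 0.0, 'joint_positions': array([-7.68630153e+01,  3.02787284e+01,  8.21551108e+01,  1.37950446e-03,
        6.76879157e+01, -1.02265932e+01]), 'qvel': array([ 0.00556566,  0.03243799, -0.06225666, -0.02593688, -0.01552637,
        0.02593008]), 'tau': array([-1.00229779e-04, -4.40043569e+01, -1.76590651e+01,  6.35273801e-02,
        5.82993426e-02, -1.70475619e-04]), 'position': array([ 0.2477401 , -0.57308333,  0.24658119]), 'tcp_rot': array([[ 3.96555514e-01, -4.61283667e-04,  9.18010627e-01],
       [-9.18008370e-01,  2.07447176e-03,  3.96555581e-01],
       [-2.08731173e-03, -9.99997742e-01,  3.99180947e-04]]), 'force': array([ 0.49860344, -0.04794778, -0.06125654]), 'moment': array([-0.0440359 ,  0.00125034, -0.06053168]), 'opening': 1.0007744200951727}
scene [[499.75071629   0.         275.16332092]
 [  0.         499.75071629 206.1862898 ]
 [  0.           0.           1.        ]] [0.05671551 0.         0.         0.         0.        ] [[-0.0555782   0.8070864  -0.58781171  1.18294861]
 [ 0.99843006  0.04902995 -0.02708273  0.04710955]
 [ 0.00696228 -0.58839409 -0.80854432  0.85202048]
 [ 0.          0.          0.          1.        ]]
top [[492.44568865   0.         278.40940338]
 [  0.         492.44568865 214.94812393]
 [  0.           0.           1.        ]] [-0.06941628  0.          0.          0.          0.        ] [[ 1.37860231e-02 -9.98859896e-01  4.57039886e-02  5.20026584e-01]
 [-9.99904939e-01 -1.37826468e-02  3.89011821e-04  3.51139678e-02]
 [ 2.41353625e-04 -4.57050068e-02 -9.98954951e-01  1.30572009e+00]
 [ 0.00000000e+00  0.00000000e+00  0.00000000e+00  1.00000000e+00]]
```

View pics/top0.png

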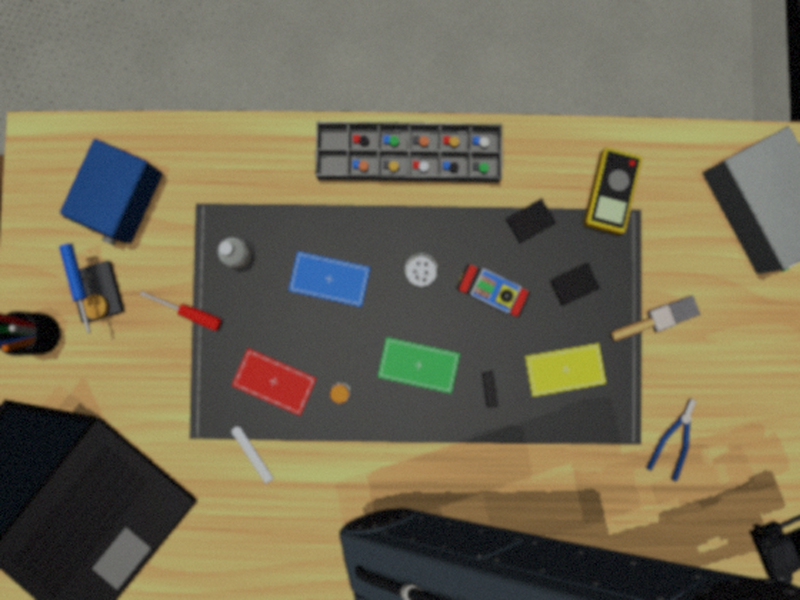

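View pics/scene0.png

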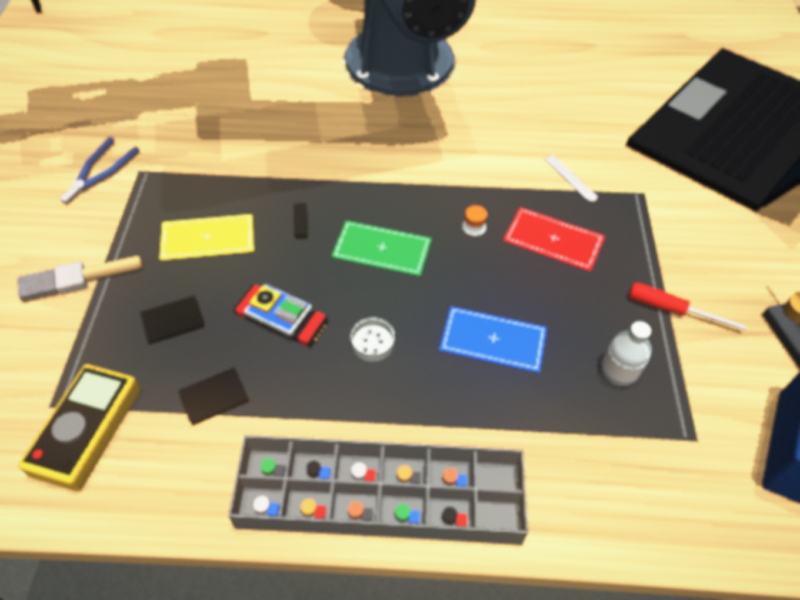

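```bash
cat > h.py <<'E'
from rig import *
import cv2,numpy as np
def look(n): return capture(n)
def world(c,px,z):
    px=np.asarray(px,float).reshape(-1,1,2)
    r=cv2.undistortPoints(px,c["mtx"],c["dist_coeffs"]).reshape(-1,2)
    T=c["cam_to_world"]; d=np.c_[r,np.ones(len(r))]@T[:3,:3].T; o=T[:3,3]
    return o+d*((z-o[2])/d[:,2])[:,None]
HUE={"red":[(0,8),(172,180)],"blue":[(100,120)],"green":[(50,80)],"yellow":[(24,34)]}
def blobs(c,col,amin=20,s=110,v=70):
    hsv=cv2.cvtColor(c["frame"],cv2.COLOR_RGB2HSV); m=np.zeros(hsv.shape[:2],np.uint8)
    for a,b in HUE[col]: m|=cv2.inRange(hsv,(a,s,v),(b,255,255))
    cs,_=cv2.findContours(m,cv2.RETR_EXTERNAL,cv2.CHAIN_APPROX_NONE)
    return [k for k in cs if cv2.contourArea(k)>=amin]
def rect(c,cont,z):
    w=world(c,cont,z)[:,:2]*1000
    (cx,cy),(a,b),t=cv2.minAreaRect(w.astype(np.float32))
    if a<b:a,b,t=b,a,t+90
    t=(t+90)%180-90
    return np.round([cx,cy,a,b,t],1)   # mm, deg (long axis from world x)
E
python3 - <<'E'
from h import *
for n in("top","scene"):
    c=np.load(n+"0.npz")
    for col in HUE:
        for k in blobs(c,col):
            r0=rect(c,k,.003); u=k.reshape(-1,2).mean(0)
            if abs(r0[0]-500)<350 and abs(r0[1])<450 : print(n,col,u.round(),r0,"z24",rect(c,k,.024),"z34",rect(c,k,.034)[:2])
E
```

```text
top red [191. 267.] [439.4 263.9 143.   79.   67.7] z24 [440.7 260.3 140.7  77.7  67.7] z34 [441.3 258.5]
top red [140. 222.] [557.2 406.7  83.7  28.1  69.3] z24 [556.6 400.7  82.3  27.7  69.3] z34 [556.3 397.8]
top red [363. 212.] [ 592.1 -189.8   53.9   17.3  -23.6] z24 [ 590.9 -186.1   53.    17.   -23.6] z34 [ 590.4 -184.4]
top red [327. 195.] [635.1 -92.8  53.9  20.4 -23.9] z24 [633.2 -90.8  53.   20.1 -23.9] z34 [632.4 -89.8]
top blue [348. 202.] [ 614.9 -144.4   66.6   51.7   65.4] z24 [ 613.4 -141.5   65.5   50.8   65.4] z34 [ 612.6 -140.2]
top blue [230. 195.] [631.2 164.5 141.8  78.1  78.4] z24 [629.4 162.4 139.5  76.8  78.4] z34 [628.6 161.4]
top blue [312. 116.] [ 8.478e+02 -5.210e+01  1.370e+01  1.340e+01  5.000e-01] z24 [ 8.425e+02 -5.070e+01  1.340e+01  1.320e+01  5.000e-01] z34 [840. -50.]
top green [291. 255.] [473.7  -3.4 138.9  74.5  77.9] z24 [474.5  -2.8 136.6  73.3  77.9] z34 [474.8  -2.5]
top green [340. 200.] [ 620.8 -126.3   27.3    9.5   64.2] z24 [ 619.2 -123.7   26.9    9.4   64.2] z34 [ 618.4 -122.4]
top green [338. 117.] [ 844.2 -121.3   15.5   13.3  -44
[... 1568 characters left out ...]
] [ 839.2 -123.1   17.4   14.1    9.1] z24 [ 847.7 -118.9   17.    13.8    9.1] z34 [ 851.8 -116.9]
scene green [203. 215.] [ 597.4 -127.8   30.3   11.5   63.2] z24 [ 611.8 -123.5   29.6   11.2   63.2] z34 [ 618.7 -121.4]
scene green [270. 175.] [476.2  -4.5 141.4  78.3  78.3] z24 [493.7  -3.3 137.9  76.3  78.3] z34 [502.   -2.7]
scene yellow [ 59. 301.] [ 789.7 -375.4  154.1   75.6  -13.9] z24 [ 799.5 -365.   150.3   73.8  -13.9] z34 [ 804.1 -360. ]
scene yellow [186. 209.] [ 583.1 -168.2   36.    31.6  -21.6] z24 [ 597.9 -162.9   35.1   30.8  -21.6] z34 [ 605.  -160.3]
scene yellow [144. 166.] [ 470.3 -276.6  144.7   82.7  -79.2] z24 [ 487.9 -268.6  141.1   80.6  -79.2] z34 [ 496.3 -264.8]
```

Things that could be mistaken for the parts, as pixels in the 800x600 top view:
- **Drive:** the true one is blue-labelled in the pile at (493,290). The black look-alikes at (530,221) and (575,284) are not wanted, nor is the blue box at (112,190).
- **Battery:** red ends at (468,279) and (518,302). Not the black bar at (489,388) or the red screwdriver.
- **Heat sink:** green clip at (485,286). Not the green bits in the tray.
- **Speaker:** (507,296). Not the yellow multimeter.

I'll check the pile in one close crop.

Run:
```python
from h import *
t=np.load("top0.npz");s=np.load("scene0.npz")
a=cv2.resize(t["frame"][175:235,315:380],(400,370),interpolation=cv2.INTER_CUBIC)
b=cv2.resize(s["frame"][190:250,160:235],(400,370),interpolation=cv2.INTER_CUBIC)
cv2.imwrite("pics/crop.png",np.hstack([a,b])[:,:,::-1])
# depth heights in the pile (top view)
T=t["cam_to_world"]
for u,v in[(340,200),(354,207),(347,203),(327,195),(363,212),(291,255),(300,240)]:
    d=np.median(t["depth"][v-1:v+2,u-1:u+2]); 
    r=cv2.undistortPoints(np.float64([[[u,v]]]),t["mtx"],t["dist_coeffs"]).ravel()
    print(u,v,(T[:3,:3]@(np.r_[r,1]*d)+T[:3,3]).round(4))
```

```text
340 200 [ 0.619  -0.1232  0.0364]
354 207 [ 0.6014 -0.1596  0.0366]
347 203 [ 0.6123 -0.143   0.0244]
327 195 [ 0.6334 -0.0915  0.0146]
363 212 [ 0.5898 -0.1865  0.0166]
291 255 [0.4743 0.0009 0.0036]
300 240 [ 0.5141 -0.0223  0.0032]
```

View pics/crop.png

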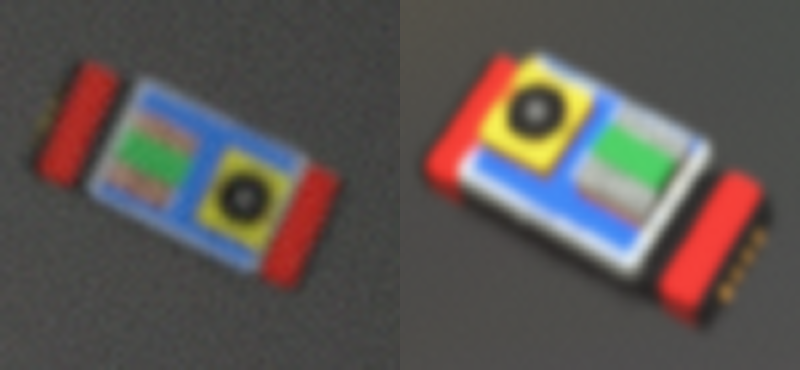

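The crop shows the heat sink with its green clip at (150,152) and the speaker at (245,197), both on the blue-labelled drive over the red-banded battery. The heat sink comes off first.

>>> play_rows:
  commands:
    - [[0.037,0.045,0],[0,0,0.075]]
    - [[0.074,0.09,0],[0,0,0.15]]
    - [[0.111,0.135,-0.01],[0,0,0.225]]
    - [[0.148,0.18,-0.02],[0,0,0.3]]
    - [[0.185,0.226,-0.03],[0,0,0.375]]
    - [[0.222,0.271,-0.04],[0,0,0.45]]
    - [[0.259,0.316,-0.06],[0,0,0.525]]
    - [[0.296,0.361,-0.08],[0,0,0.6]]
    - [[0.333,0.406,-0.1],[0,0,0.675]]
    - [[0.3705,0.4515,-0.12],[0,0,0.744]]
  gripper: 0.087

```text
time_s: 1.35
position: [0.6193, -0.1206, 0.1265]
tcp_rot: [[0.914, -0.001, 0.405], [-0.405, 0.0, 0.914], [-0.0, -1.0, -0.0]]
force: [-0.1, -0.9, 0.4]
opening: 0.997
```

>>> play_rows:
  commands:
    - [[0,0,0],[0,0,0]]
    - [[0,0,0],[0,0,0]]
  gripper: 0.06

```text
time_s: 1.6
position: [0.6179, -0.1221, 0.1271]
tcp_rot: [[0.914, -0.001, 0.406], [-0.406, -0.0, 0.914], [-0.001, -1.0, -0.001]]
force: [0.5, -0.1, -0.4]
opening: 0.852
```

Run:
```python
from h import *
s=read_state();R=s["tcp_rot"]
print(s["time_s"],s["position"],s["force"],s["opening"],R.round(4),np.degrees(np.arctan2(R[1,0],R[0,0])))
t=capture("top");s=capture("scene")
a=cv2.resize(t["frame"][150:260,280:400],(400,367),interpolation=cv2.INTER_CUBIC)
b=cv2.resize(s["frame"][140:250,140:260],(400,367),interpolation=cv2.INTER_CUBIC)
cv2.imwrite("pics/crop1.png",np.hstack([a,b])[:,:,::-1])
```

```text
1.6 [ 0.61791125 -0.12209427  0.1270634 ] [ 0.45269386 -0.10235969 -0.37520964] 0.8524838810896329 [[ 9.138e-01 -1.400e-03  4.062e-01]
 [-4.062e-01 -0.000e+00  9.138e-01]
 [-1.300e-03 -1.000e+00 -6.000e-04]] -23.96790351456267
```

View pics/crop1.png

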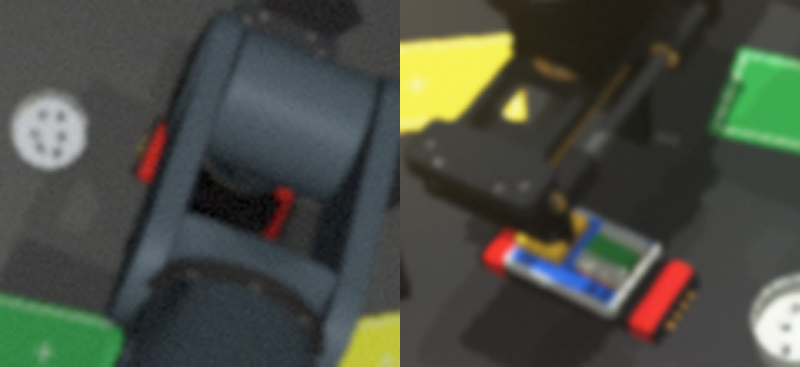

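The scene crop shows the gripper hanging over the pile with the heat sink uncovered at about (610,250). Nothing is touching, so I descend and grip.

>>> play_rows:
  commands:
    - [[0.0005,0,-0.02],[0,0,0]]
    - [[0.0005,0,-0.04],[0,0,0]]
    - [[0.0005,0,-0.055],[0,0,0]]
    - [[0.0005,0,-0.065],[0,0,0]]
    - [[0.0005,0,-0.07],[0,0,0]]
    - [[0.0005,0,-0.0745],[0,0,0]]
    - [[0.0005,0,-0.0745],[0,0,0]]
    - [[0.0005,0,-0.0745],[0,0,0]]
  gripper: 0.06

```text
time_s: 2.7
position: [0.6192, -0.1222, 0.0534]
tcp_rot: [[0.914, 0.001, 0.407], [-0.407, -0.0, 0.914], [0.001, -1.0, 0.0]]
force: [-0.1, 0.3, -0.3]
opening: 0.69
```

>>> play_rows:
  commands:
    - [[0,0,0],[0,0,0]]
    - [[0,0,0],[0,0,0]]
    - [[0,0,0],[0,0,0]]
    - [[0,0,0],[0,0,0]]
    - [[0,0,0],[0,0,0]]
  gripper: 0.02

```text
time_s: 3.32
position: [0.6188, -0.1222, 0.0531]
tcp_rot: [[0.914, -0.0, 0.407], [-0.407, 0.0, 0.914], [-0.0, -1.0, 0.0]]
force: [0.1, -0.1, 0.9]
opening: 0.383
```

>>> play_rows:
  commands:
    - [[0,0,0.02],[0,0,0]]
    - [[0,0,0.05],[0,0,0]]
    - [[0,0,0.08],[0,0,0]]
    - [[-0.036,0.03,0.08],[0,0,0]]
    - [[-0.072,0.059,0.08],[0,0,0]]
    - [[-0.108,0.088,0.08],[0,0,0]]
    - [[-0.144,0.118,0.08],[0,0,0]]
    - [[-0.144,0.118,0.08],[0,0,0]]

```text
time_s: 4.32
position: [0.4708, -0.0019, 0.1339]
tcp_rot: [[0.915, -0.004, 0.405], [-0.405, 0.001, 0.915], [-0.004, -1.0, -0.001]]
force: [0.2, -0.4, -0.3]
opening: 0.388
```

>>> play_rows:
  commands:
    - [[0,0,-0.03],[0,0,0]]
    - [[0,0,-0.06],[0,0,0]]
    - [[0,0,-0.08],[0,0,0]]
    - [[0,0,-0.09],[0,0,0]]
    - [[0,0,-0.096],[0,0,0]]
    - [[0,0,-0.1],[0,0,0]]
    - [[0,0,-0.1005],[0,0,0]]
    - [[0,0,-0.1005],[0,0,0]]

```text
time_s: 5.32
position: [0.4751, -0.0042, 0.0329]
tcp_rot: [[0.914, 0.001, 0.407], [-0.407, -0.0, 0.914], [0.001, -1.0, 0.0]]
force: [0.6, 0.4, -0.8]
opening: 0.388
```

>>> play_rows:
  commands:
    - [[0,0,-0.0007],[0,0,0]]
    - [[0,0,-0.0007],[0,0,0]]

```text
time_s: 5.58
position: [0.4751, -0.0042, 0.0321]
tcp_rot: [[0.913, 0.001, 0.407], [-0.407, -0.0, 0.914], [0.001, -1.0, 0.0]]
force: [-0.4, 0.2, 0.9]
opening: 0.386
```

>>> play_rows:
  commands:
    - [[0,0,0],[0,0,0]]
    - [[0,0,0],[0,0,0]]
    - [[0,0,0],[0,0,0]]
    - [[0,0,0.015],[0,0,0]]
    - [[0,0,0.04],[0,0,0]]
    - [[0,0,0.07],[0,0,0]]
    - [[0,0,0.1],[0,0,0]]
    - [[0,0,0.1],[0,0,0]]
  gripper: 0.06

```text
time_s: 6.58
position: [0.4764, -0.0045, 0.1345]
tcp_rot: [[0.914, 0.006, 0.407], [-0.407, -0.001, 0.914], [0.006, -1.0, 0.001]]
force: [-0.8, 0.3, -0.3]
opening: 0.69
```

```bash
cat > m.py <<'E'
from h import *
import sys
tag=sys.argv[1]; ims=[]
for n in("top","scene"):
    c=capture(n); ims.append(c["frame"])
    for col,z in(("yellow",.034),("blue",.024),("red",.014),("green",.015)):
        for k in blobs(c,col):
            r=rect(c,k,z)
            if 400<r[0]<700 and -350<r[1]<320: print(n,col,k.reshape(-1,2).mean(0).round(),z,r)
np.savez(tag+".npz",top=ims[0],scene=ims[1])
cv2.imwrite(f"pics/{tag}.png",np.hstack([cv2.resize(i[110:340],None,fx=.0+1,fy=1)[:,100:500] for i in ims])[:,:,::-1])
E
python3 m.py a1
```

```text
top yellow [396. 258.] 0.034 [ 469.4 -269.2  140.    77.2  -79.3]
top yellow [354. 207.] 0.034 [ 600.8 -161.5   30.3   29.   -25.8]
top blue [346. 203.] 0.024 [ 613.1 -140.9   66.4   49.8   65.4]
top blue [230. 195.] 0.024 [629.5 162.4 139.7  76.4  78.3]
top red [191. 267.] 0.014 [439.6 261.8 141.6  78.5  67.1]
top red [363. 212.] 0.014 [ 591.5 -187.9   53.4   17.1  -23.6]
top red [327. 195.] 0.014 [634.3 -91.3  53.3  20.  -26. ]
scene yellow [186. 209.] 0.034 [ 605.  -160.6   34.5   30.5  -22.5]
scene yellow [144. 166.] 0.034 [ 496.4 -264.8  139.3   79.6  -79.1]
scene blue [346. 237.] 0.024 [645.8 160.4 140.3  79.3  78.7]
scene blue [195. 218.] 0.024 [ 611.9 -141.9   67.9   50.5   64.9]
scene red [217. 229.] 0.014 [636.6 -93.5  59.3  20.8 -23.1]
scene red [172. 210.] 0.014 [ 595.  -192.4   60.2   19.1  -10.9]
scene red [388. 167.] 0.014 [449.9 259.5 142.7  82.7  67.3]
scene green [274. 175.] 0.015 [ 4.874e+02 -3.000e-01  1.319e+02  7.660e+01  7.870e+01]
```

View pics/a1.png

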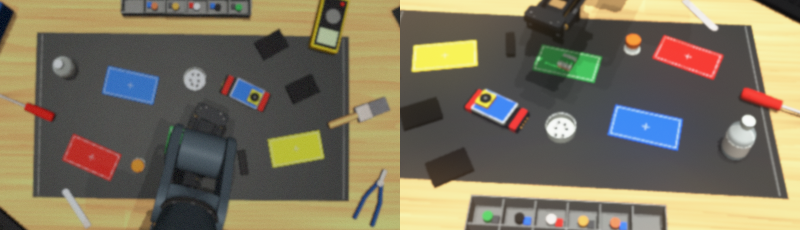

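The picture shows the heat sink on the green pad, under the arm, and the rest of the pile unmoved: speaker at about (246,95) in the left half. Next is the speaker.

>>> play_rows:
  commands:
    - [[0.03,-0.038,0],[0,0,0]]
    - [[0.06,-0.078,0],[0,0,0]]
    - [[0.09,-0.117,0],[0,0,0]]
    - [[0.1265,-0.1565,0],[0,0,0]]
    - [[0.1265,-0.1565,0],[0,0,0]]
    - [[0.1265,-0.1565,-0.02],[0,0,0]]
    - [[0.1265,-0.1565,-0.04],[0,0,0]]
    - [[0.1265,-0.1565,-0.055],[0,0,0]]
    - [[0.1265,-0.1565,-0.065],[0,0,0]]
    - [[0.1265,-0.1565,-0.07],[0,0,0]]

```text
time_s: 7.92
position: [0.601, -0.1603, 0.0611]
tcp_rot: [[0.914, -0.001, 0.407], [-0.407, 0.001, 0.914], [-0.001, -1.0, 0.0]]
force: [-0.7, -0.7, 0.0]
opening: 0.694
```

>>> play_rows:
  commands:
    - [[0,0,-0.005],[0,0,0]]
    - [[0,0,-0.009],[0,0,0]]
    - [[0,0,-0.0102],[0,0,0]]
    - [[0,0,-0.0102],[0,0,0]]

```text
time_s: 8.43
position: [0.6015, -0.1608, 0.0518]
tcp_rot: [[0.913, 0.0, 0.407], [-0.407, -0.0, 0.913], [0.0, -1.0, -0.0]]
force: [-0.7, 0.1, -0.2]
opening: 0.689
```

>>> play_rows:
  commands:
    - [[0,0,0],[0,0,0]]
    - [[0,0,0],[0,0,0]]
    - [[0,0,0],[0,0,0]]
    - [[0,0,0],[0,0,0]]
    - [[0,0,0],[0,0,0]]
  gripper: 0.02

```text
time_s: 9.05
position: [0.6014, -0.1607, 0.0517]
tcp_rot: [[0.914, 0.0, 0.407], [-0.407, -0.0, 0.914], [0.0, -1.0, 0.0]]
force: [-0.6, 0.4, 0.7]
opening: 0.386
```

>>> play_rows:
  commands:
    - [[0,0,0.02],[0,0,0]]
    - [[0,0,0.05],[0,0,0]]
    - [[0,0,0.08],[0,0,0]]
    - [[-0.033,-0.029,0.08],[0,0,0]]
    - [[-0.066,-0.058,0.08],[0,0,0]]
    - [[-0.1,-0.087,0.08],[0,0,0]]
    - [[-0.1325,-0.1155,0.08],[0,0,0]]
    - [[-0.1325,-0.1155,0.08],[0,0,0]]

```text
time_s: 10.05
position: [0.4673, -0.2781, 0.1329]
tcp_rot: [[0.912, 0.0, 0.411], [-0.411, -0.001, 0.912], [0.001, -1.0, -0.001]]
force: [0.5, 0.8, 0.5]
opening: 0.387
```

>>> play_rows:
  commands:
    - [[0,0,-0.03],[0,0,0]]
    - [[0,0,-0.06],[0,0,0]]
    - [[0,0,-0.08],[0,0,0]]
    - [[0,0,-0.09],[0,0,0]]
    - [[0,0,-0.096],[0,0,0]]
    - [[0,0,-0.1],[0,0,0]]
    - [[0,0,-0.1007],[0,0,0]]
    - [[0,0,-0.1007],[0,0,0]]

```text
time_s: 11.05
position: [0.4691, -0.2764, 0.0314]
tcp_rot: [[0.913, 0.001, 0.407], [-0.407, -0.0, 0.913], [0.001, -1.0, -0.0]]
force: [-0.1, 0.2, 0.2]
opening: 0.384
```

>>> play_rows:
  commands:
    - [[0,0,0],[0,0,0]]
    - [[0,0,0],[0,0,0]]
    - [[0,0,0],[0,0,0]]
    - [[0,0,0.015],[0,0,0]]
    - [[0,0,0.04],[0,0,0]]
    - [[0,0,0.07],[0,0,0]]
    - [[0,0,0.1],[0,0,0]]
    - [[0,0,0.1],[0,0,0]]
  gripper: 0.06

```text
time_s: 12.05
position: [0.4703, -0.2774, 0.134]
tcp_rot: [[0.914, 0.005, 0.407], [-0.407, -0.004, 0.914], [0.006, -1.0, -0.002]]
force: [0.8, 0.2, -0.5]
opening: 0.688
```

```bash
python3 m.py a2
```

```text
top yellow [382. 258.] 0.034 [ 464.9 -241.3   84.8   78.1  -79.5]
top blue [347. 203.] 0.024 [ 613.2 -142.8   71.1   50.5   64.2]
top blue [230. 195.] 0.024 [629.6 162.5 139.3  76.6  78.3]
top red [191. 267.] 0.014 [439.9 262.  141.   78.   67.7]
top red [363. 212.] 0.014 [ 591.3 -188.3   53.4   16.5  -24.4]
top red [327. 195.] 0.014 [634.2 -91.7  53.4  20.  -23.9]
top green [292. 255.] 0.015 [474.3  -3.2 137.7  72.8  78.1]
scene yellow [116. 158.] 0.034 [ 481.  -328.8   26.1   17.3   29.1]
scene yellow [164. 167.] 0.034 [ 492.7 -230.2   73.3   68.5   12. ]
scene blue [346. 237.] 0.024 [645.8 160.4 140.2  79.3  78.6]
scene blue [195. 215.] 0.024 [ 611.8 -142.1   68.6   50.5   64.8]
scene red [217. 229.] 0.014 [637.  -93.7  58.4  20.8 -23.1]
scene red [173. 210.] 0.014 [ 595.5 -190.9   60.1   20.   -15. ]
scene red [388. 167.] 0.014 [450.2 259.4 142.8  82.2  67.5]
scene green [270. 175.] 0.015 [486.2  -3.9 139.5  76.9  78.5]
```

View pics/a2.png

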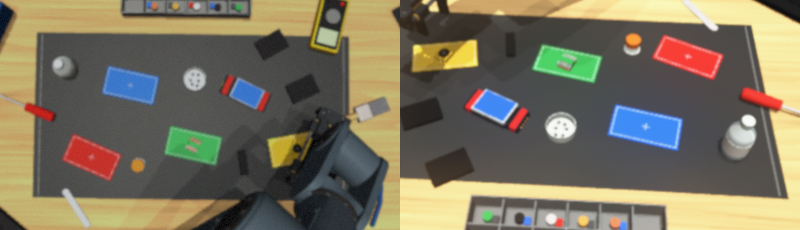

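The picture shows the heat sink on the green pad and the speaker on the yellow, with the drive and battery still in place. Now the drive.

>>> play_rows:
  commands:
    - [[0.036,0.034,0],[0,0,0]]
    - [[0.072,0.067,0],[0,0,-0.02]]
    - [[0.108,0.1,0],[0,0,-0.02]]
    - [[0.1435,0.1345,0],[0,0,-0.02]]
    - [[0.1435,0.1345,0],[0,0,-0.02]]
    - [[0.1435,0.1345,-0.025],[0,0,-0.02]]
    - [[0.1435,0.1345,-0.05],[0,0,-0.02]]
    - [[0.1435,0.1345,-0.07],[0,0,-0.02]]
    - [[0.1435,0.1345,-0.08],[0,0,-0.02]]
    - [[0.1435,0.1345,-0.084],[0,0,-0.02]]
  gripper: 0.087

```text
time_s: 13.4
position: [0.6119, -0.142, 0.0462]
tcp_rot: [[0.905, -0.001, 0.425], [-0.425, 0.0, 0.905], [-0.001, -1.0, -0.0]]
force: [-0.4, 0.5, -0.2]
opening: 1.0
```

>>> play_rows:
  commands:
    - [[0,0,-0.004],[0,0,0]]
    - [[0,0,-0.0064],[0,0,0]]
    - [[0,0,-0.0064],[0,0,0]]

```text
time_s: 13.78
position: [0.6126, -0.1417, 0.0409]
tcp_rot: [[0.905, 0.0, 0.425], [-0.425, -0.0, 0.905], [0.001, -1.0, -0.0]]
force: [-0.3, -0.4, -0.7]
opening: 0.999
```

>>> play_rows:
  commands:
    - [[0,0,0],[0,0,0]]
    - [[0,0,0],[0,0,0]]
    - [[0,0,0],[0,0,0]]
    - [[0,0,0],[0,0,0]]
    - [[0,0,0],[0,0,0]]
    - [[0,0,0],[0,0,0]]
  gripper: 0.04

```text
time_s: 14.52
position: [0.6123, -0.1417, 0.0406]
tcp_rot: [[0.905, -0.0, 0.425], [-0.425, 0.0, 0.905], [-0.0, -1.0, -0.0]]
force: [-0.6, 0.2, 1.0]
opening: 0.616
```

>>> play_rows:
  commands:
    - [[0,0,0.02],[0,0,0]]
    - [[0,0,0.06],[0,0,0]]
    - [[0,0,0.1],[0,0,0]]
    - [[0.003,0.05,0.1],[0,0,0.05]]
    - [[0.006,0.1,0.1],[0,0,0.1]]
    - [[0.009,0.15,0.1],[0,0,0.15]]
    - [[0.012,0.2,0.1],[0,0,0.2]]
    - [[0.016,0.255,0.1],[0,0,0.239]]
    - [[0.019,0.306,0.1],[0,0,0.239]]
    - [[0.019,0.306,0.1],[0,0,0.239]]

```text
time_s: 15.78
position: [0.6313, 0.1684, 0.1419]
tcp_rot: [[0.981, 0.002, 0.193], [-0.193, 0.001, 0.981], [0.002, -1.0, 0.001]]
force: [0.2, -0.0, -0.2]
opening: 0.616
```

>>> play_rows:
  commands:
    - [[0,0,-0.035],[0,0,0]]
    - [[0,0,-0.07],[0,0,0]]
    - [[0,0,-0.09],[0,0,0]]
    - [[0,0,-0.1],[0,0,0]]
    - [[0,0,-0.106],[0,0,0]]
    - [[0,0,-0.11],[0,0,0]]
    - [[0,0,-0.1106],[0,0,0]]
    - [[0,0,-0.1106],[0,0,0]]

```text
time_s: 16.77
position: [0.6317, 0.1644, 0.0305]
tcp_rot: [[0.98, 0.001, 0.199], [-0.199, 0.0, 0.98], [0.001, -1.0, 0.0]]
force: [0.2, -0.5, -0.4]
opening: 0.618
```

>>> play_rows:
  commands:
    - [[0,0,0],[0,0,0]]
    - [[0,0,0],[0,0,0]]
    - [[0,0,0],[0,0,0]]
    - [[0,0,0.015],[0,0,0]]
    - [[0,0,0.04],[0,0,0]]
    - [[0,0,0.07],[0,0,0]]
    - [[0,0,0.1],[0,0,0]]
    - [[0,0,0.1],[0,0,0]]
  gripper: 0.087

```text
time_s: 17.77
position: [0.6337, 0.1645, 0.1338]
tcp_rot: [[0.98, 0.007, 0.199], [-0.199, 0.001, 0.98], [0.007, -1.0, 0.002]]
force: [0.6, -0.9, 0.1]
opening: 1.0
```

```bash
python3 m.py a3
```

```text
top yellow [396. 258.] 0.034 [ 469.7 -269.   139.8   77.2  -79.3]
top blue [248. 197.] 0.024 [619.9 115.8  77.   45.7 -10.5]
top red [363. 211.] 0.014 [ 592.  -186.6   53.4   19.8  -23.6]
top red [327. 195.] 0.014 [634.3 -91.3  53.3  20.  -25.9]
top green [292. 255.] 0.015 [474.   -2.2 136.   73.2  77.8]
scene yellow [144. 166.] 0.034 [ 496.5 -264.8  139.3   79.6  -79.1]
scene blue [345. 234.] 0.024 [639.7 160.8  68.7  48.4  78.6]
scene blue [345. 241.] 0.024 [646.2 159.9 140.3  78.9  78.6]
scene red [217. 229.] 0.014 [637.1 -93.5  60.2  21.1 -23.9]
scene red [174. 210.] 0.014 [ 595.6 -188.1   60.1   21.6  -22. ]
scene red [400. 171.] 0.014 [460.7 285.   87.   82.6  67. ]
scene green [269. 177.] 0.015 [486.5  -3.6 140.1  76.7  78.3]
```

View pics/a3.png

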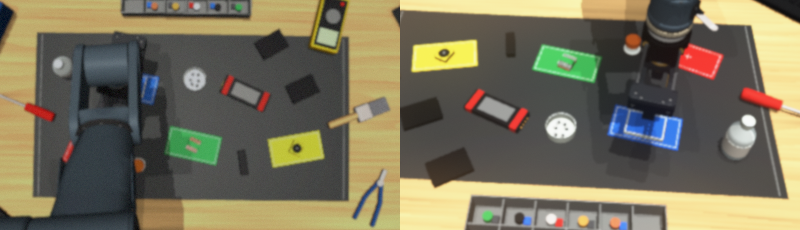

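The picture shows the drive on the blue pad, label centre about (632,162) mm when cast at its height, and the battery bare at (245,92). The battery is last.

>>> play_rows:
  commands:
    - [[-0.003,-0.05,0],[0,0,-0.05]]
    - [[-0.006,-0.1,0],[0,0,-0.1]]
    - [[-0.009,-0.15,0],[0,0,-0.15]]
    - [[-0.012,-0.2,0],[0,0,-0.218]]
    - [[-0.015,-0.25,0],[0,0,-0.218]]
    - [[-0.018,-0.3035,0],[0,0,-0.218]]
    - [[-0.018,-0.3035,0],[0,0,-0.218]]
    - [[-0.018,-0.3035,-0.03],[0,0,-0.218]]
    - [[-0.018,-0.3035,-0.06],[0,0,-0.218]]
    - [[-0.018,-0.3035,-0.085],[0,0,-0.218]]

```text
time_s: 19.12
position: [0.612, -0.1374, 0.0426]
tcp_rot: [[0.914, -0.003, 0.405], [-0.405, 0.002, 0.914], [-0.004, -1.0, 0.0]]
force: [-0.2, 0.9, 0.4]
opening: 1.0
```

>>> play_rows:
  commands:
    - [[0,0,-0.008],[0,0,0]]
    - [[0,0,-0.013],[0,0,0]]
    - [[0,0,-0.016],[0,0,0]]
    - [[0,0,-0.0164],[0,0,0]]
    - [[0,0,-0.0164],[0,0,0]]

```text
time_s: 19.75
position: [0.6138, -0.1394, 0.0292]
tcp_rot: [[0.914, 0.001, 0.406], [-0.406, -0.0, 0.914], [0.001, -1.0, 0.0]]
force: [0.8, -0.1, -0.4]
opening: 1.001
```

>>> play_rows:
  commands:
    - [[0,0,0],[0,0,0]]
    - [[0,0,0],[0,0,0]]
    - [[0,0,0],[0,0,0]]
    - [[0,0,0],[0,0,0]]
    - [[0,0,0],[0,0,0]]
    - [[0,0,0],[0,0,0]]
  gripper: 0.035

```text
time_s: 20.5
position: [0.6132, -0.1391, 0.0285]
tcp_rot: [[0.914, -0.0, 0.406], [-0.406, 0.0, 0.914], [-0.001, -1.0, -0.0]]
force: [-1.2, -0.5, 0.0]
opening: 0.573
```

>>> play_rows:
  commands:
    - [[0,0,0.02],[0,0,0]]
    - [[0,0,0.06],[0,0,0]]
    - [[0,0,0.1],[0,0,0]]
    - [[-0.02,0.05,0.1],[0,0,0.01]]
    - [[-0.04,0.1,0.1],[0,0,0.02]]
    - [[-0.06,0.15,0.1],[0,0,0.027]]
    - [[-0.082,0.2,0.1],[0,0,0.027]]
    - [[-0.104,0.25,0.1],[0,0,0.027]]
    - [[-0.126,0.3,0.1],[0,0,0.027]]
    - [[-0.15,0.35,0.1],[0,0,0.027]]

```text
time_s: 21.75
position: [0.4633, 0.2124, 0.1298]
tcp_rot: [[0.924, 0.003, 0.381], [-0.381, 0.001, 0.924], [0.002, -1.0, 0.002]]
force: [0.7, 0.8, -1.9]
opening: 0.568
```

>>> play_rows:
  commands:
    - [[-0.0235,0.0525,0],[0,0,0]]
    - [[-0.0235,0.0525,0],[0,0,0]]
    - [[-0.0235,0.0525,-0.03],[0,0,0]]
    - [[-0.0235,0.0525,-0.06],[0,0,0]]
    - [[-0.0235,0.0525,-0.08],[0,0,0]]
    - [[-0.0235,0.0525,-0.09],[0,0,0]]
    - [[-0.0235,0.0525,-0.095],[0,0,0]]
    - [[-0.0235,0.0525,-0.0964],[0,0,0]]
    - [[-0.0235,0.0525,-0.0964],[0,0,0]]

```text
time_s: 22.88
position: [0.4403, 0.2633, 0.0327]
tcp_rot: [[0.925, 0.001, 0.381], [-0.381, 0.0, 0.925], [0.001, -1.0, 0.001]]
force: [-0.6, -0.2, -1.7]
opening: 0.573
```

>>> play_rows:
  commands:
    - [[0,0,0],[0,0,0]]
    - [[0,0,0],[0,0,0]]
    - [[0,0,0],[0,0,0]]
    - [[0,0,0.015],[0,0,0]]
    - [[0,0,0.04],[0,0,0]]
    - [[0,0,0.08],[0,0,0]]
    - [[0,0,0.13],[0,0,0]]
    - [[0,0,0.18],[0,0,0]]
  gripper: 0.087

```text
time_s: 23.88
position: [0.4395, 0.2632, 0.2146]
tcp_rot: [[0.925, 0.0, 0.381], [-0.381, 0.0, 0.925], [0.0, -1.0, 0.0]]
force: [0.0, 0.0, -0.1]
opening: 0.999
```

>>> play_rows:
  commands:
    - [[0.025,-0.05,0],[0,0,0]]
    - [[0.05,-0.1,0],[0,0,0]]
    - [[0.07,-0.15,0],[0,0,0]]
    - [[0.085,-0.2,0],[0,0,0]]
    - [[0.095,-0.25,0],[0,0,0]]
    - [[0.1,-0.3,0],[0,0,0]]
    - [[0.1,-0.35,0],[0,0,0]]
    - [[0.09,-0.4,0],[0,0,0]]
    - [[0.07,-0.45,0],[0,0,0]]
    - [[0.05,-0.5,0],[0,0,0]]

```text
time_s: 25.12
position: [0.4891, -0.2381, 0.2132]
tcp_rot: [[0.925, 0.001, 0.381], [-0.381, -0.001, 0.925], [0.001, -1.0, -0.0]]
force: [0.7, -0.3, -0.1]
opening: 1.001
```

>>> play_rows:
  commands:
    - [[-0.02,-0.05,0],[0,0,-0.1]]
    - [[-0.05,-0.1,0],[0,0,-0.2]]
    - [[-0.08,-0.15,0],[0,0,-0.3]]
    - [[-0.12,-0.19,0],[0,0,-0.4]]
    - [[-0.16,-0.23,0],[0,0,-0.5]]
    - [[-0.2,-0.27,0],[0,0,-0.6]]
    - [[-0.24,-0.32,0.02],[0,0,-0.7]]
    - [[-0.24,-0.33,0.02],[0,0,-0.74]]
    - [[-0.24,-0.33,0.02],[0,0,-0.74]]

```text
time_s: 26.25
position: [0.2496, -0.567, 0.2327]
tcp_rot: [[0.425, 0.001, 0.905], [-0.905, -0.0, 0.425], [0.001, -1.0, 0.0]]
force: [0.7, 0.8, -0.2]
opening: 1.0
```

```bash
python3 m.py a4
python3 - <<'E'
from h import *
ims=np.load("a4.npz")
cv2.imwrite("pics/a4b.png",cv2.resize(ims["top"][120:330,120:480],(800,467),interpolation=cv2.INTER_CUBIC)[:,:,::-1])
c=np.load("top0.npz");old=dict(c)
c2=capture("top")
f=c2["frame"]
def show(n,p,z): print(n,(np.float64(p)).round(1),world(c2,p,z).round(4)[0])
# part centres: non-pad-coloured pixels inside each pad; drive = label
g=lambda col,s:max(blobs(c2,col,200,s),key=cv2.contourArea)
P={"green":(475,-4,.015),"yellow":(469,-276.5,.013),"red":(440,263,.017),"blue":(631.5,164,.013)}
hsv=cv2.cvtColor(f,cv2.COLOR_RGB2HSV)
for col,(x,y,z) in P.items():
    v,u=np.mgrid[0:420,0:560]; w=world(c2,np.stack([u,v],-1).reshape(-1,2),z)[:,:2].reshape(420,560,2)*1000
    near=np.hypot(w[...,0]-x,w[...,1]-y)<(32 if col in("green","yellow") else 80)
    if col=="red": m=near&(hsv[...,2]<75)&(hsv[...,1]<200)
    elif col=="blue": m=near&(hsv[...,1]<110)
    elif col=="green": m=near&(hsv[...,1]<110)
    else: m=near&(hsv[...,2]<90)
    k=np.argwhere(m)[:,::-1]
    (a,b),sz,t=cv2.minAreaRect((w[m]).astype(np.float32))
    print(col,len(k),"mean",w[m].mean(0).round(1),"rect",np.round([a,b,*sz,t],1))
d0,d1=old["frame"].astype(int),f.astype(int)
for n,(u,v) in{"tin":(295,189),"solv":(164,177)}.items():
    a,b=(q[v-22:v+22,u-22:u+22].astype(np.uint8) for q in(d0,d1))
    print(n,cv2.phaseCorrelate(*[cv2.cvtColor(q,cv2.COLOR_RGB2GRAY).astype(float) for q in(a,b)]))
E
```

```text
top yellow [396. 258.] 0.034 [ 469.6 -269.2  140.1   77.2  -79.6]
top blue [230. 195.] 0.024 [629.6 162.5 139.3  76.6  78.3]
top red [191. 267.] 0.014 [439.4 262.2 140.9  78.6  67.1]
top green [290. 254.] 0.015 [473.9  -3.5 138.5  73.3  78. ]
scene yellow [144. 166.] 0.034 [ 496.3 -264.8  139.4   79.7  -79.2]
scene blue [346. 237.] 0.024 [645.7 160.4 140.2  79.2  78.6]
scene red [388. 167.] 0.014 [450.3 259.3 142.6  81.9  67.8]
scene green [269. 175.] 0.015 [486.2  -3.8 139.4  77.2  78.3]
green 143 mean [477.   -3.8] rect [481.3  -6.5  33.9  49.1  64.3]
yellow 48 mean [ 470.9 -276.1] rect [ 470.8 -275.8   18.7   16.8   45.8]
red 910 mean [425.5 278.4] rect [439.4 266.6 158.9 152.4  10.5]
blue 1425 mean [632.4 164. ] rect [631.6 164.  156.  158.4   0.8]
tin ((0.5169500601585355, 0.5503114287372775), 1.069532481829589)
solv ((0.3772620114605836, 0.5547888301729351), 1.1307283948776714)
```

View pics/a4b.png

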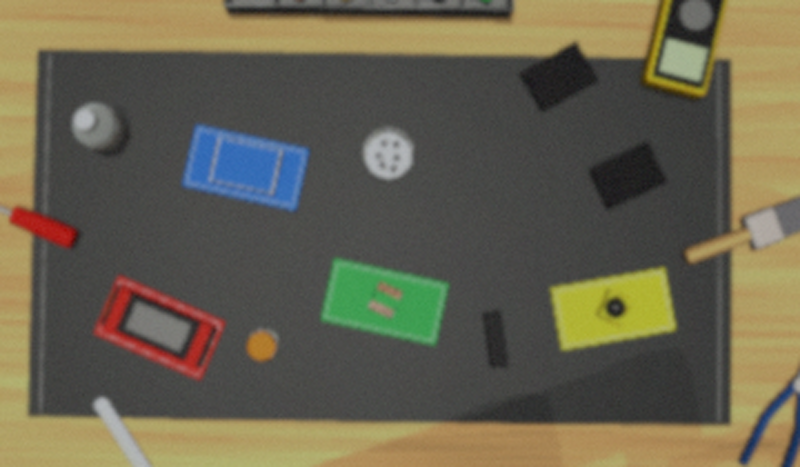

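View pics/a4.png

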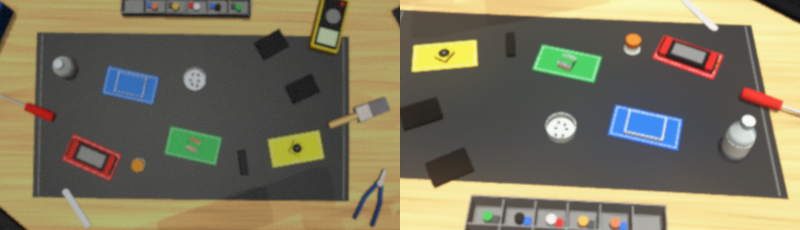

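The last views show all four parts flat on their pads: battery at (157,326), drive at (246,164), heat sink at (385,300), speaker at (615,307). The tin at (388,154) and bottle at (97,125) have not moved.

```bash
python3 -c "
from rig import *
print(read_state()['time_s'],hand_in())"
```

```text
the job is handed in; nothing more can be done
26.4 None
```

I moved all four parts one at a time (heat sink, speaker, drive, battery) onto their own pads and handed the job in at 26.4 s. No verdict was reported.

- **Positions:** in the final pictures every part lies flat in the middle of its pad. The heat sink and speaker measured about 2 mm from their pad centres. The drive's label was about 2 mm off in the earlier scene view, and the battery looked within about 3 mm by eye.
- **Alignment:** the battery and drive look lengthwise along their pads. By the jaw angles at release they are within about 1°.
- **Left alone:** the tin and the bottle moved by about half a pixel between the first and last top views (1–2 mm), which is the method's noise. The arm ended clear of everything.
- **Checks that failed:** my automatic outlines for the battery and drive picked up the dark mat around the pads. Their rectangles meant nothing, so I judged those two from the pictures and release poses. The heat sink's outline was also ragged (34 x 49 mm instead of 30 x 34 mm), so I used its average position.

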